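Clamp a painting panel with four clicks of the ratchet lever

TASK

Take the rectangular painting panel by the batten on its back, lay it batten up in the clamping jig between the fence and the jaw and press it down firmly so that it sits flat on the bed. Then swing the jig's ratchet lever forward until you have felt exactly four clicks, never a fifth, so that the jaw nips the panel; the lever springs back if let go, so finish with the fingers still on its handle, holding it at the fourth click. Leave the other things on the bench where they are.

Things in the scene. Friction and masses are not known exactly. Their poses are not given: they have to be found in the camera images.
- panel: plywood painting panel lying back up: 90 (its x) by 80 (its y) by 12 mm thick, 160 g or so. On its back stands a wooden batten, centred, 70 long (x), 20 wide (y) and 24 mm high, the part to grip. Origin: centre of the panel's underside; z up. It starts on the table left or right of the jig
- batten_top (a point): centre of the batten's top, 36 mm above the panel's underside
- jig: plywood clamping jig fixed to the table: bed board 170 (its x) by 270 (its y) by 15 mm. Origin: centre of its underside; z up. At the -y end is the nest for the panel, at the +y end the lever with its notched steel hub. A fence strip crosses the bed, its inner face at y = -115 mm, 14 mm high above the bed; the wooden jaw faces it, its face at y = -23 mm while the lever rests
- jig_nest (a point): on the bed's top (15 mm above the table), middle of the space for the panel, jig axes. Two side guides (12 mm high, leaning outwards) leave about 97 mm in x at the bed; fence and jaw leave 92 mm in y. The panel goes in with its axes along the jig's (either way round), some 3 mm to spare on each x side and 6 mm on each y side
- jig_pivot (a point): on the lever's vertical pivot axis, on top of the hub, 42 mm above the table, 147 mm in jig +y from jig_nest. A spring pawl beside the hub clicks over a hub tooth every 0.24 rad, the first at 0.12 rad; after click n it lies in the notch at 0.24 n rad (fourth click passed at 0.84, notch centre 0.96; the fifth comes at 1.08). It does not lock
- jaw: wooden clamping jaw, 76 (x) by 12 (y) by 11 mm high, top 27 mm above the table; origin: centre of its underside. The lever drives it towards the fence (jig -y), 18.5 mm per rad; its face is sprung (0.9 N per mm), so it meets the panel after 2 to 3 clicks and squeezes it against the fence with 5 N or so at four
- lever (a joint): ratchet lever about the vertical axis at jig_pivot: flat steel arm with a post handle 110 mm from the axis. 0 = at rest on its stop, the arm pointing 0.55 rad from jig +y towards jig -x; the value grows (rad, up to 1.5) as it swings clockwise seen from above, through jig +y towards jig +x. Released, it springs back to 0
- handle: round upright wooden post handle that turns freely on the end of the lever's arm, 22 mm in diameter, 55 mm high; origin: centre of its foot on the axis of the post, 41 mm above the table; top 96 mm above the table
- handle_top (a point): centre of the handle's top. The push needed here rises to about 5 or 6 N as the pawl climbs out of a notch and falls to about 2 N as it drops into the next
- round_panel: round plywood panel, 96 mm across, 12 mm thick, without a batten; not needed. Origin: centre of its underside
- tub: white tub with a lid, 76 mm across, 65 mm high; not needed
- varnish: clear bottle, 52 mm across, 130 mm high; not needed
- paint_can: metal can, 72 mm across, 80 mm high; not needed
- brush: paint brush lying on the table; not needed
- spatula: spatula lying on the table close to the robot; not needed
- brush_cup: cup of brushes, 76 mm across, 215 mm high with the brushes; not needed
Mind the look-alikes: they are no part of the job. What is meant by the panel is not pink or red, and is the smaller of those in its own colour.

How it is judged:
On the way, in this order (a step that is already met when the one before it is completed fails the run):
1. the panel sits flat in the jig and is pressed down on its bed by the fingers (over 5 N on the bed, weight included), the lever still at rest (z of panel in the frame of jig_nest below 0.002 m and angle between panel's own z axis and vertical below 0.04 rad and horizontal distance between panel and jig_nest below 0.012 m and contact force between the fingers and panel above 2 N and value of joint lever below 0.12 rad and contact force between panel and jig above 5 N), for 0.1 s.
2. the lever is at its fourth click, held by the fingers (value of joint lever between 0.85 and 1.07 rad and contact force between the fingers and handle above 1 N), for 0.2 s.
At the end, for the whole second after the job is handed in: The lever stands in its fourth notch (0.85 to 1.07 rad) with the fingers on its handle (over 1 N); the jaw presses on the panel with over 1.5 N; the panel lies flat on the jig's bed (within 2 mm and 0.04 rad), within 15 mm of the nest's middle, free of the fingers (all of step 2 and contact force between jaw and panel above 1.5 N and z of panel in the frame of jig_nest below 0.002 m and angle between panel's own z axis and vertical below 0.04 rad and horizontal distance between panel and jig_nest below 0.015 m and contact force between the fingers and panel below 0.1 N); the arm keeps its last pose, push and grip.
It fails at once if the lever goes over its fifth click (value of joint lever above 1.1 rad).
It fails at once if a bystander is shifted by more than 40 mm (distance of any of round_panel, tub, varnish, paint_can, brush, spatula, brush_cup from where it was at the start of the episode above 0.04 m).
It also fails if it takes over 72 s, if anything falls off the work surface, if the arm or the gripper's body presses on something with over 40 N, if the wrist force passes 120 N, or if a joint passes its speed limit or range.

ROBOT

A 6-joint arm with a two-finger parallel gripper is mounted at the origin on the work surface. World frame = base frame: x ahead of the robot, y to its left, z up, the work surface at z = 0. Lengths are in m, angles in rad, forces in N, time in s.
With the tool pointing down it reaches from about 0.325 to 0.775 m from the base axis. Payload 5.5 kg.
Tool frame: the origin (TCP) lies on the centre line of the jaws, within the pads' length; the fingertips stand 11 mm ahead of it and the grasp point (between the pads) lies 8 mm behind it; z points along the fingers, x is the direction in which the jaws open and shut, and the axes are right-handed (so a half turn about z gives the same grasp; the last joint's range is limited). The gripper opens to 85 mm and grips with 20 to 120 N. Pads are 22 mm wide; open, the fingers measure 114 mm over their backs; the gripper's body (76 mm by 85 mm) begins 54 mm behind the grasp point. The pads swing forward as they close: fully open they stand 13 mm farther back than shut.
Start: joints at [1.136, 0.091, 1.231, -0, 1.82, -0.057], TCP at [0.221, 0.558, 0.242] pointing down, gripper open.
Joint ranges: [-2.87, 2.87], [-0.86, 2.18], [0.17, 2.46], [-1.51, 4.65], [0.06, 2.69], [-2.65, 2.65]. Speed limits (rad/s): [2.57, 2.57, 3.01, 3.14, 3.14, 3.14].

INTERFACE

Orientations are given as a unit quaternion [x, y, z, w].
In Python, from workcell import robot gives the robot as it stands.
- The arm moves only by the shell command python3 -m handwheel 'ROWS' [FORCE]. ROWS is a JSON object of lists of equal length, an entry for each row: "dp": the shift along the world's x, y, z in mm, a list of three; "roll": the turn about the world's z in degrees; "fingers": the opening, from -1 (shut) to 1 (fully open). A call has 1 to 10 rows; each row is the pose to reach, as a shift and turn from the pose commanded when the call began; what a row does not reach only later rows make up. A row lasts 1/10 s, in which the tool goes at most 50 mm and 8.59 degrees, less where a joint would pass 70% of its speed; a pose out of reach is approached as far as the arm can. A call with a gripper value outside its range is refused whole. The fingers move at their own pace and stop on an object; FORCE is the grip in N (left out, the last holds). Time passes only in rows, so rows that repeat a pose let the fingers close. It gives the time, the measured TCP pose, the force and the opening at its end, in the units of the state.
- robot.state(): the state, without advancing time (a new reading comes with each control period).
- robot.get_image(name): name is "scene" or "top"; returns the picture (420x560x3 uint8, blue, green, red); there is no depth.
- robot.camera_params(name): a dict with "fx", "fy", "cx", "cy" (pixels), "R" (3x3) and "t" (3): a world point X has camera coordinates R X + t. Camera axes: x right, y down, z forward; pixel columns grow to the right and rows downward; lengths in m; the calibration is good to about 2 mm. A picture is of the moment at which its call begins. camera_params takes no time and is no camera call.
- robot.hand_in(): hands the job in, once; it reports no verdict.
Trained networks look in the newest picture that a camera, given by its name, has taken for a name from the list of things; names that differ only in an ending like _2 or _b are one class to them, and where a whole thing is asked for, a point or a joint stands for the part that bears it (a point fixed in the world has none). Each returns a list of dicts, best first, with "conf" (0 to 1); they miss things now and then, are a little off and sometimes report something else, mostly with a low value. They report only what shows in the picture. A call takes as long as a camera call. They do not tell look-alikes from the thing itself.
- robot.recognise(label, camera): "location" ([x, y, z] in m, in the coordinates of the camera as it stood for that picture, good to about 4 mm: the middle of the surface that is visible of it).
- robot.cut_out(label, camera): "mask" (420x560 bool, what is visible of it).
- robot.landmark_of(label, camera): "location" ([x, y, z] in m, in the coordinates of the camera as it stood for that picture, good to about 4 mm: a listed point, or the origin of a listed thing).
The state is a dict: "time": time; "qpos": joint angles; "joint_vel": joint speeds; "joint_torque": joint torques, N m; "tcp_pos": TCP position; "eef_rot": TCP orientation; "contact_force": force on the tool from outside, world axes, zero at the start; "torque": the same for the moment, N m; "width": opening from 0.0 (shut) to 1.0 (fully open).
Only numpy, scipy, OpenCV 4.12 (cv2) and the standard library are available. Lean on these libraries where they do the work, as an engineer would, in place of code of your own. Each camera call takes 0.05 s, during which the arm holds its last target. There are 200 camera calls.

## Working session

There is one attempt and no reset: what is moved stays moved. The work goes in short steps, Python scripts to look and compute and a shell command to move; the robot and the scene stay as the last step left them, time stands still between calls to the robot, and variables do not carry over. Pictures are saved under pics/ and viewed, about 8 in all and at most 12, crops included, and the job is handed in when it is done.

```bash
mkdir -p pics; cat > h.py <<'E'
import numpy as np, cv2
from workcell import robot
def w(cam,p):
    c=robot.camera_params(cam); return np.array(c["R"]).T@(np.array(p)-np.array(c["t"]))
def px(cam,X):
    c=robot.camera_params(cam); p=np.array(c["R"])@np.array(X)+np.array(c["t"]); return np.array([c["fx"]*p[0]/p[2]+c["cx"],c["fy"]*p[1]/p[2]+c["cy"]])
def ray(cam,uv,z):
    c=robot.camera_params(cam); R=np.array(c["R"]); o=-R.T@np.array(c["t"]); d=R.T@np.array([(uv[0]-c["cx"])/c["fx"],(uv[1]-c["cy"])/c["fy"],1]); return o+d*(z-o[2])/d[2]
E
python3 - <<'E'
from h import *
np.set_printoptions(precision=3,suppress=True)
for cam in ["top","scene"]:
    cv2.imwrite(f"pics/{cam}0.png",robot.get_image(cam))
    for l in ["panel","batten_top","jig","jig_nest","jig_pivot","handle_top","jaw"]:
        for r in robot.landmark_of(l,cam):
            X=w(cam,r["location"]); print(cam,l,round(r["conf"],2),X,px(cam,X).round())
print(robot.state())
E
```

```text
top panel 0.75 [ 0.375  0.532 -0.   ] [114. 272.]
top panel 0.69 [ 0.236  0.407 -0.001] [157. 321.]
top panel 0.69 [ 0.366 -0.083 -0.002] [331. 271.]
top panel 0.61 [ 0.47   0.368 -0.003] [172. 237.]
top panel 0.33 [ 0.667 -0.364 -0.003] [425. 165.]
top batten_top 0.95 [0.471 0.365 0.034] [170. 236.]
top batten_top 0.83 [ 0.374 -0.081  0.049] [332. 269.]
top batten_top 0.77 [0.241 0.404 0.036] [155. 320.]
top batten_top 0.66 [0.373 0.531 0.05 ] [108. 273.]
top jig 0.6 [ 0.581 -0.06   0.   ] [321. 196.]
top jig 0.48 [0.746 0.157 0.001] [245. 142.]
top jig_nest 0.71 [ 0.577 -0.129  0.014] [345. 197.]
top jig_nest 0.59 [ 0.664 -0.364 -0.003] [425. 167.]
top jig_pivot 0.83 [0.585 0.019 0.045] [294. 193.]
top handle_top 0.6 [0.535 0.115 0.094] [259. 210.]
top jaw 0.64 [ 0.577 -0.075  0.015] [326. 197.]
top jaw 0.51 [ 0.356  0.188 -0.001] [235. 277.]
scene panel 0.76 [ 0.471  0.37  -0.   ] [311. 170.]
scene panel 0.6 [ 0.366 -0.076  0.005] [198. 230.]
scene batten_top 0.96 [0.469 0.371 0.034] [312. 162.]
scene batten_top 0.84 [ 0.371 -0.078  0.05 ] [197. 221.]
scene batten_top 0.75 [0.238 
[... 192 characters left out ...]
jig_nest 0.62 [ 0.575 -0.13   0.013] [241. 275.]
scene jig_pivot 0.93 [0.59  0.015 0.041] [279. 238.]
scene jig_pivot 0.19 [ 0.74  -0.167 -0.001] [284. 321.]
scene handle_top 0.42 [0.59  0.019 0.043] [280. 237.]
scene jaw 0.66 [ 0.585 -0.079  0.017] [256. 264.]
{'time': 0.8, 'qpos': array([ 1.136,  0.091,  1.231, -0.   ,  1.82 , -0.057]), 'joint_vel': array([ 0.   , -0.001,  0.   , -0.001,  0.002, -0.   ]), 'joint_torque': array([ -0.001, -45.842, -41.807,  -0.   ,   0.001,  -0.   ]), 'tcp_pos': array([0.221, 0.558, 0.242]), 'eef_rot': array([0.827, 0.562, 0.   , 0.   ]), 'contact_force': array([ 0.623,  0.292, -0.43 ]), 'torque': array([-0.015,  0.012, -0.063]), 'width': 0.9989358320520378}
```

```bash
python3 - <<'E'
import cv2
a=cv2.imread("pics/top0.png"); cv2.imwrite("pics/top0z.png",cv2.resize(a[110:400,40:460],None,fx=1.9,fy=1.9,interpolation=cv2.INTER_CUBIC))
E
```

```text
(no output)
```

View pics/top0z.png

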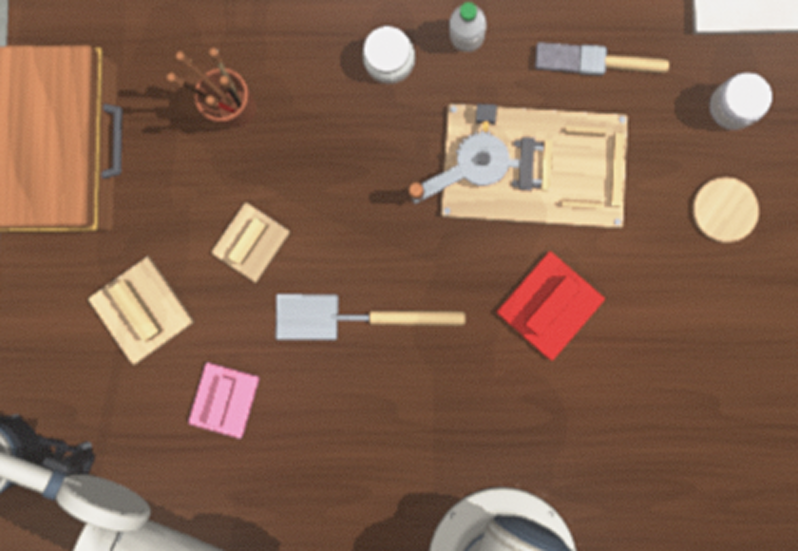

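View pics/scene0.png

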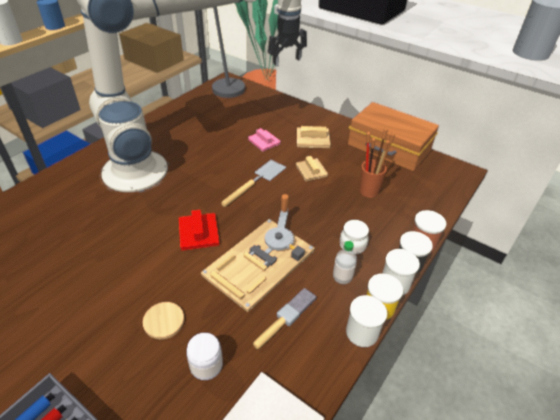

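The top view shows four battened panels: small wood at (171,237), large wood at (113,272), pink at (157,321) and red at (331,270). By the description I want the small wood one at (171,237). The jig's nest is at about (345,197), with the lever handle at (259,210).

```bash
python3 - <<'E'
from h import *
from scipy.optimize import minimize
np.set_printoptions(precision=4,suppress=True)
def box(l,cam,at,z):
    for r in robot.cut_out(l,cam):
        m=r["mask"].astype(np.uint8); 
        if m[int(at[1]),int(at[0])]:
            c=max(cv2.findContours(m,cv2.RETR_EXTERNAL,cv2.CHAIN_APPROX_NONE)[0],key=cv2.contourArea)
            hull=cv2.convexHull(c)[:,0].astype(float)
            P=np.array([ray(cam,u,z)[:2] for u in hull])*1000
            b=cv2.minAreaRect(P.astype(np.float32)); print(l,cam,round(r["conf"],2),np.round(b[0],1),np.round(b[1],1),round(b[2],2)); return m
    print("none",l,cam,at)
robot.get_image("top");robot.get_image("scene")
m=box("panel","top",px("top",[.47,.368,.012]),.012)
box("jig","top",px("top",[.58,-.12,.015]),.012)
box("jig","scene",px("scene",[.575,-.13,.015]),.012)
im=cv2.imread("pics/top0.png")
u,v=px("top",[.47,.368,.02]).astype(int)
c=cv2.resize(im[v-28:v+28,u-36:u+36],None,fx=8,fy=8,interpolation=cv2.INTER_CUBIC)
g=np.ascontiguousarray(c)
for dz in [0]:
    for yaw in [np.radians(35)]:
        pass
cv2.imwrite("pics/panel.png",c)
print(u,v)
# batten: bright pixels
E
```

```text
panel top 0.67 [471.7 363.9] [84.3 93.3] 56.15
jig top 0.6 [581.8 -36.2] [317.6 172.8] 85.54
jig scene 0.88 [579.9  -4.6] [194.7 402.8] 1.0
170 236
```

View pics/panel.png

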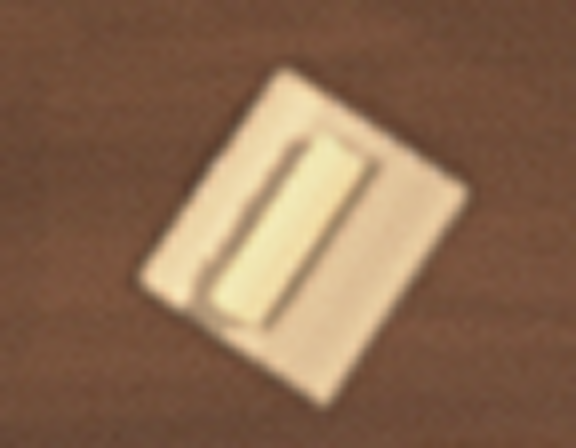

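Panel confirmed: wood coloured and about 90x80. Its crop corners are (283,65), (470,190), (325,408) and (138,278), and the batten runs from (340,145) to (240,315).

```bash
python3 - <<'E'
from h import *
np.set_printoptions(precision=4,suppress=True)
def rect(name,uvs,z):
    P=np.array([ray("top",u,z)[:2] for u in uvs]); c=P.mean(0)
    e=[(P[(i+1)%4]-P[i]) for i in range(4)]
    print(name,c,[ (round(np.linalg.norm(x)*1000,1),round(np.degrees(np.arctan2(x[1],x[0])),1)) for x in e])
q=lambda L,o,s:[(np.array(a)+.5)/s-.5+np.array(o) for a in L]
rect("panel",q([(283,65),(470,190),(325,408),(138,278)],(134,208),8),.012)
rect("batten",q([(322,130),(375,158),(262,325),(210,298)],(134,208),8),.036)
im=cv2.imread("pics/top0.png")
c=cv2.resize(im[155:240,250:380],None,fx=6,fy=6,interpolation=cv2.INTER_CUBIC); cv2.imwrite("pics/jig.png",c)
E
```

```text
panel [0.4705 0.3659] [(np.float64(80.8), np.float64(-124.4)), (np.float64(91.6), np.float64(146.2)), (np.float64(81.3), np.float64(54.8)), (np.float64(90.5), np.float64(-34.1))]
batten [0.4715 0.3648] [(np.float64(21.1), np.float64(-118.6)), (np.float64(69.4), np.float64(145.9)), (np.float64(20.6), np.float64(62.0)), (np.float64(69.6), np.float64(-33.6))]
```

View pics/jig.png

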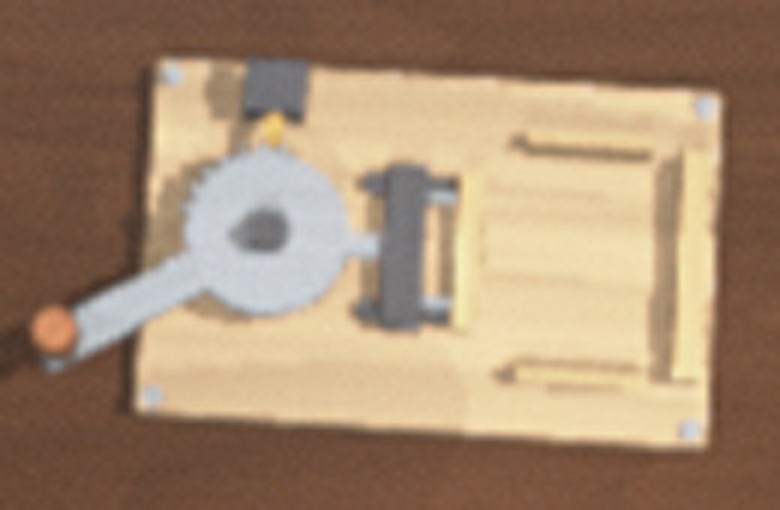

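The crop shows bed corners at (158,60), (722,92), (707,447) and (136,412), the handle top at (53,330), and the hub at (267,232). The nest is clear.

```bash
python3 - <<'E'
from h import *
np.set_printoptions(precision=4,suppress=True)
q=lambda L:[(np.array(a)+.5)/6-.5+np.array((250,155)) for a in L]
P=np.array([ray("top",u,.015)[:2] for u in q([(158,60),(722,92),(707,447),(136,412)])]); c=P.mean(0)
for i in range(4):
    x=P[(i+1)%4]-P[i]; print(np.linalg.norm(x),np.degrees(np.arctan2(x[1],x[0])))
# jig +y direction from long edges
d=(P[0]-P[1])+(P[3]-P[2]); yaw=np.arctan2(d[1],d[0])-np.pi/2
R=np.array([[np.cos(yaw),-np.sin(yaw)],[np.sin(yaw),np.cos(yaw)]])
print("centre",c,"yaw",np.degrees(yaw))
for n,z in [((0,-.069),.015)]: print("nest",c+R@n,"pivot",c+R@[0,.078])
pv=c+R@[0,.078]
h0=ray("top",q([(53,330)])[0],.096); print("handle img",h0)
for th in [0,.24,.48,.72,.96]:
    a=.55-th; print(th,pv+R@(.11*np.array([-np.sin(a),np.cos(a)])))
print("hub img",ray("top",q([(267,232)])[0],.042))
from scipy.spatial.transform import Rotation as Ro
s=robot.state(); M=Ro.from_quat(s["eef_rot"]).as_matrix(); print("tool x az",np.degrees(np.arctan2(M[1,0],M[0,0])),s["time"])
E
```

```text
0.2693638660338569 -94.2858466996207
0.17000820051137022 175.5155756178041
0.26920956001925034 85.53824682656203
0.16918122353733095 -4.432707064809337
centre [ 0.5785 -0.0606] yaw -4.373774737135042
nest [ 0.5732 -0.1294] pivot [0.5844 0.0172]
handle img [0.5344 0.1158 0.096 ]
0 [0.5342 0.1151]
0.24 [0.559  0.1242]
0.48 [0.5851 0.1272]
0.72 [0.6112 0.1239]
0.96 [0.6358 0.1145]
hub img [0.5851 0.0177 0.042 ]
tool x az 68.3520574505232 1.05
```

```bash
python3 -m handwheel '{"dp":[[45,-35,-15],[90,-70,-30],[135,-104,-60],[180,-139,-90],[220,-170,-115],[250,-193,-140],[250,-193,-142],[250,-193,-142]],"roll":[-3,-6,-9,-12,-12.3,-12.3,-12.3,-12.3],"fingers":[1,1,1,1,1,1,1,1]}' 40; python3 - <<'E'
from h import *
cv2.imwrite("pics/scene1.png",robot.get_image("scene")[90:250,200:400].repeat(4,0).repeat(4,1)); 
E
```

```text
time: 1.85
tcp_pos: [0.473, 0.3599, 0.0952]
eef_rot: [0.884, 0.467, -0.004, 0.001]
contact_force: [-1.0, -0.2, -0.4]
width: 1.0
```

View pics/scene1.png

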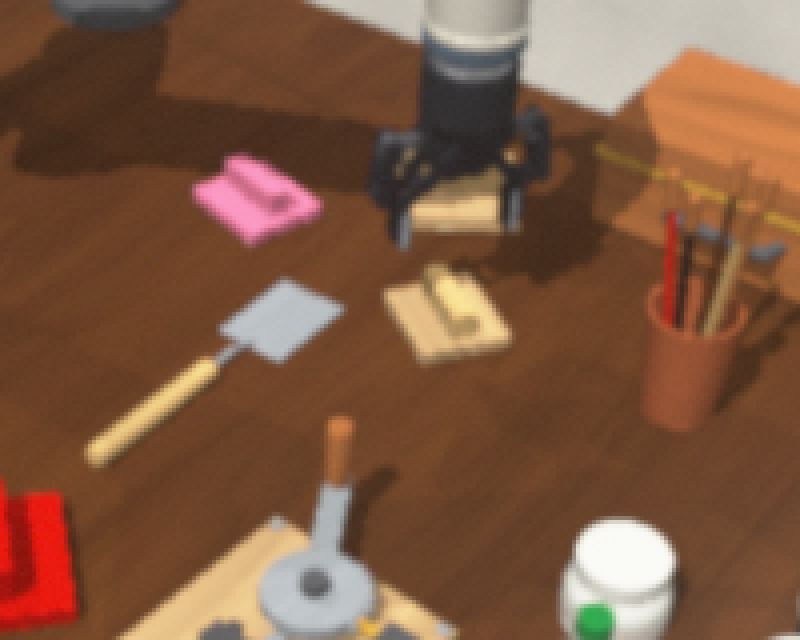

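The gripper hovers over the chosen panel, with its fingers across the batten. I'll settle it, then go lower.

```bash
python3 -m handwheel '{"dp":[[0,0,0],[0,0,-15],[0,0,-35],[0,0,-45],[0,0,-45]],"roll":[0,0,0,0,0],"fingers":[1,1,1,1,1]}'; python3 -c "
from h import *
print(robot.state()['tcp_pos'],robot.state()['eef_rot'])"
```

```text
time: 2.4
tcp_pos: [0.4697, 0.3648, 0.0531]
eef_rot: [0.882, 0.471, -0.002, 0.0]
contact_force: [0.6, -0.3, 0.0]
width: 1.0
[0.46966021 0.3648176  0.05313647] [ 8.82367614e-01  4.70557587e-01 -1.71275326e-03  1.35156940e-04]
```

```bash
python3 -m handwheel '{"dp":[[0,0,-15],[0,0,-27],[0,0,-28],[0,0,-28],[0,0,-28],[0,0,-28],[0,0,-28],[0,0,-28],[0,0,-28],[0,0,-28]],"roll":[0,0,0,0,0,0,0,0,0,0],"fingers":[1,1,1,0.2,-0.3,-1,-1,-1,-1,-1]}' 60
python3 -m handwheel '{"dp":[[0,0,0],[0,0,10],[0,0,30],[0,0,60],[0,0,70],[0,0,70]],"roll":[0,0,0,0,0,0],"fingers":[-1,-1,-1,-1,-1,-1]}'
```

```text
time: 3.4
tcp_pos: [0.4717, 0.3649, 0.0281]
eef_rot: [0.883, 0.47, 0.001, -0.0]
contact_force: [-0.4, 0.1, 4.9]
width: 0.222
time: 4.0
tcp_pos: [0.4721, 0.3653, 0.0992]
eef_rot: [0.883, 0.47, 0.002, -0.0]
contact_force: [0.8, 0.1, -1.5]
width: 0.216
```

```bash
python3 -m handwheel '{"dp":[[5,-20,40],[10,-60,65],[20,-105,65],[30,-150,65],[40,-195,65],[50,-240,65],[60,-285,65],[70,-330,65],[80,-375,65],[88,-415,65]],"roll":[0,4,8,12,16,20,24,27,29.6,29.6],"fingers":[-1,-1,-1,-1,-1,-1,-1,-1,-1,-1]}'
python3 -m handwheel '{"dp":[[8,-40,0],[15,-70,-10],[15,-79,-30],[15,-79,-50],[15,-79,-50],[15,-79,-50]],"roll":[0,0,0,0,0,0],"fingers":[-1,-1,-1,-1,-1,-1]}'
python3 - <<'E'
from h import *
np.set_printoptions(precision=4,suppress=True)
print(robot.state()["tcp_pos"],robot.state()["eef_rot"])
i=robot.get_image("top"); s=robot.get_image("scene")
u,v=px("top",[.574,-.1,.06]).astype(int); a=i[v-50:v+50,u-65:u+65]
u,v=px("scene",[.574,-.1,.06]).astype(int); b=s[v-50:v+50,u-65:u+65]
print(u,v)
cv2.imwrite("pics/hover.png",cv2.resize(np.vstack([a[:, :],b]),None,fx=3,fy=3,interpolation=cv2.INTER_CUBIC))
for cam in["top","scene"]:
    for r in robot.landmark_of("panel",cam):
        X=w(cam,r["location"])
        if abs(X[0]-.574)<.04 and abs(X[1]+.13)<.05: print(cam,r["conf"],X)
E
```

```text
time: 5.0
tcp_pos: [0.5588, -0.0525, 0.1599]
eef_rot: [0.733, 0.68, -0.001, -0.001]
contact_force: [1.1, -0.0, -2.2]
width: 0.217
time: 5.6
tcp_pos: [0.5735, -0.1289, 0.1106]
eef_rot: [0.733, 0.68, -0.001, -0.001]
contact_force: [0.2, -0.2, -0.7]
width: 0.216
[ 0.5735 -0.1289  0.1106] [ 0.7334  0.6798 -0.0008 -0.0014]
247 256
top 0.74 [ 0.5711 -0.1283  0.0812]
scene 0.94 [ 0.5696 -0.13    0.0846]
```

View pics/hover.png

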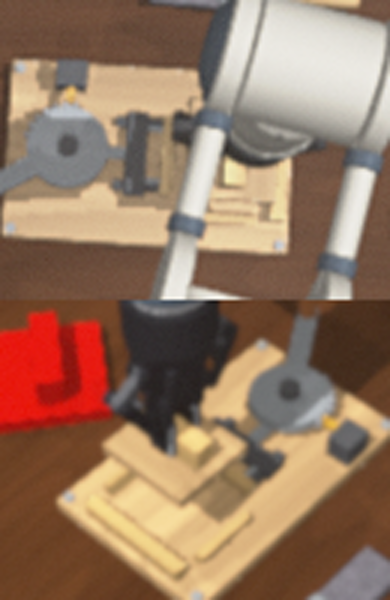

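Top half: the panel is over the nest, mostly hidden by the wrist. Bottom half: it is level and square to the jig, between fence and jaw. I'll lower it with a 1 mm x trim, since the networks put the panel slightly low in x.

```bash
python3 -m handwheel '{"dp":[[1,0,-20],[1,0,-40],[1,0,-52],[1,0,-58],[1,0,-58]],"roll":[0,0,0,0,0],"fingers":[-1,-1,-1,-1,-1]}'
python3 -m handwheel '{"dp":[[0,0,-4],[0,0,-8],[0,0,-10],[0,0,-10]],"roll":[0,0,0,0],"fingers":[-1,-1,-1,-1]}'
```

```text
time: 6.3
tcp_pos: [0.5751, -0.1291, 0.0538]
eef_rot: [0.733, 0.68, -0.0, -0.0]
contact_force: [0.4, -0.5, -1.4]
width: 0.219
time: 6.7
tcp_pos: [0.5752, -0.1293, 0.0441]
eef_rot: [0.733, 0.68, -0.0, -0.0]
contact_force: [-0.3, -0.8, -2.0]
width: 0.215
```

```bash
python3 -m handwheel '{"dp":[[0,0,-1],[0,0,-2],[0,0,-3],[0,0,-3]],"roll":[0,0,0,0],"fingers":[-1,-1,-1,-1]}'
python3 -m handwheel '{"dp":[[0,0,-1],[0,0,-2],[0,0,-2],[0,0,-2]],"roll":[0,0,0,0],"fingers":[-1,-1,-1,-1]}'
```

```text
time: 7.1
tcp_pos: [0.5756, -0.1294, 0.043]
eef_rot: [0.733, 0.68, 0.0, 0.001]
contact_force: [-3.1, 0.3, 6.7]
width: 0.218
time: 7.5
tcp_pos: [0.5759, -0.1295, 0.043]
eef_rot: [0.733, 0.68, 0.001, 0.001]
contact_force: [-7.9, 2.9, 14.0]
width: 0.217
```

```bash
python3 -m handwheel '{"dp":[[-1,0,2],[-2,0,2],[-2,0,2],[-2,0,0],[-2,0,-1],[-2,0,-1],[-2,0,-1],[-2,0,-1]],"roll":[0,0,0,0,0,0,0,0],"fingers":[-1,-1,-1,-1,-1,-1,-1,-1]}'; python3 - <<'E'
from h import *
s=robot.state();print(s["tcp_pos"],s["contact_force"],s["torque"])
b=robot.get_image("scene")
cv2.imwrite("pics/pressed.png",cv2.resize(b[215:320,180:330],None,fx=5,fy=5,interpolation=cv2.INTER_CUBIC))
E
```

```text
time: 8.3
tcp_pos: [0.5747, -0.1295, 0.043]
eef_rot: [0.733, 0.68, 0.001, 0.002]
contact_force: [-6.1, 2.2, 20.9]
width: 0.217
[ 0.57472048 -0.12953548  0.04300371] [-6.14641303  2.19584053 20.91035721] [0.55815181 1.12722667 0.00669691]
```

View pics/pressed.png

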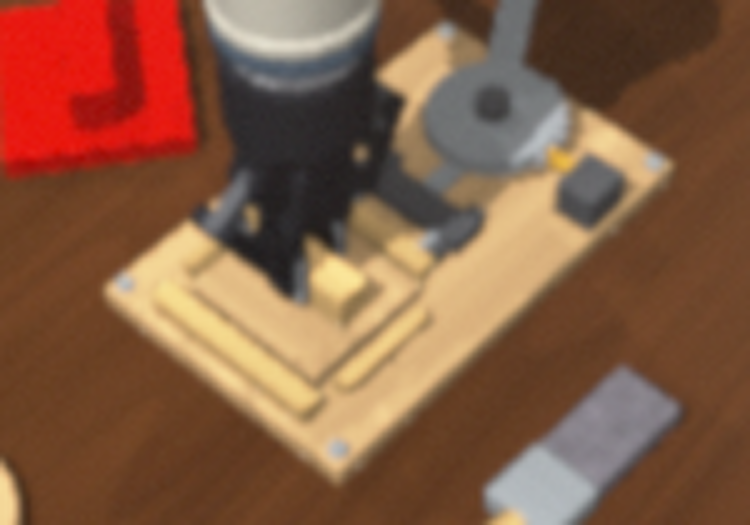

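The panel sits in the nest between the guides, flush with its bed. The measured z is 28 mm over the bed, as it was on the table. I'll unload, open partly and lift.

```bash
python3 -m handwheel '{"dp":[[0,0,0],[0,0,1],[0,0,2],[0,0,2],[0,0,2],[0,0,2],[0,0,20],[0,0,60],[0,0,100],[0,0,110]],"roll":[0,0,0,0,0,0,0,0,0,0],"fingers":[-1,-1,-1,-0.2,-0.1,-0.1,-0.1,0,0,0]}'
python3 -m handwheel '{"dp":[[0,0,0],[0,0,0]],"roll":[0,0],"fingers":[0,0]}'
python3 - <<'E'
from h import *
np.set_printoptions(precision=4,suppress=True)
s=robot.state();print(s["tcp_pos"],s["eef_rot"],s["qpos"])
i=robot.get_image("scene")
cv2.imwrite("pics/rel.png",cv2.resize(i[215:320,180:330],None,fx=5,fy=5,interpolation=cv2.INTER_CUBIC))
for l in["panel","handle_top","handle"]:
    for cam in["scene","top"]:
        if l=="panel": robot.get_image(cam)
        for r in robot.landmark_of(l,cam): 
            X=w(cam,r["location"]); 
            if X[0]>.5 and X[1]<.2: print(l,cam,round(r["conf"],2),X)
E
```

```text
time: 9.35
tcp_pos: [0.5751, -0.1298, 0.1536]
eef_rot: [0.733, 0.68, 0.002, 0.003]
contact_force: [-0.4, -0.2, 1.0]
width: 0.498
time: 9.55
tcp_pos: [0.5728, -0.1292, 0.1464]
eef_rot: [0.733, 0.68, -0.001, -0.001]
contact_force: [-0.3, 0.1, -0.4]
width: 0.498
[ 0.5728 -0.1292  0.1464] [ 0.7334  0.6798 -0.0006 -0.001 ] [-0.2797  0.0607  1.4319 -0.0001  1.6514 -1.7746]
panel scene 0.73 [0.7853 0.0362 0.0006]
panel scene 0.7 [ 0.572  -0.1307  0.0151]
panel top 0.61 [ 0.572  -0.1299  0.0154]
handle_top scene 0.64 [0.5401 0.1122 0.0976]
handle_top top 0.55 [0.5365 0.1179 0.0944]
handle_top top 0.52 [ 0.7403 -0.1611 -0.002 ]
handle top 0.5 [0.5348 0.1131 0.0347]
```

View pics/rel.png

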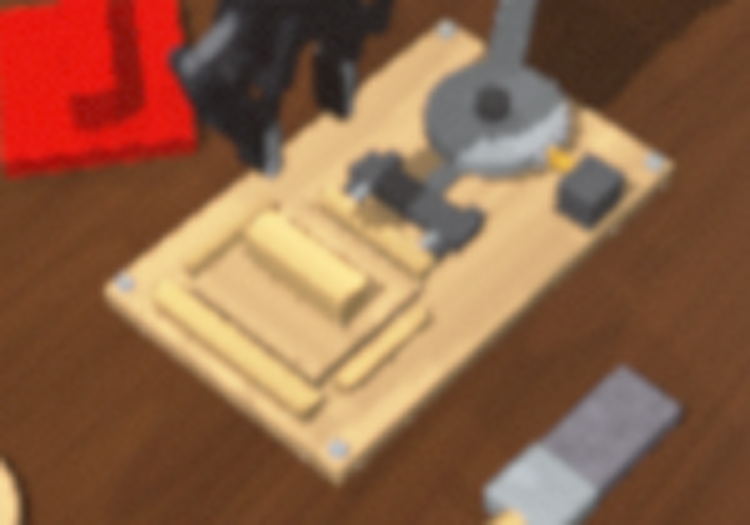

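The panel lies flat in the nest, and the networks read (0.572, -0.130, 0.015). Next, the handle at (0.535, 0.1155).

```bash
python3 -m handwheel '{"dp":[[-4,25,0],[-8,50,0],[-12,75,0],[-16,100,0],[-20,125,0],[-24,150,0],[-28,180,0],[-32,210,0],[-36,235,0],[-38,245,0]],"roll":[-8.5,-17,-25.5,-34,-42.5,-51,-59.5,-68,-76.5,-85],"fingers":[0,0,0,0,0,0.5,1,1,1,1]}'
python3 -m handwheel '{"dp":[[0,0,0],[0,0,0],[0,0,0]],"roll":[-0.6,-0.6,-0.6],"fingers":[1,1,1]}'
```

```text
time: 11.0
tcp_pos: [0.5349, 0.1179, 0.1484]
eef_rot: [1.0, 0.004, 0.0, -0.0]
contact_force: [-0.2, -0.2, 0.5]
width: 1.002
time: 11.3
tcp_pos: [0.5355, 0.1149, 0.1483]
eef_rot: [1.0, 0.001, 0.0, 0.0]
contact_force: [0.2, -0.3, 0.4]
width: 0.999
```

```bash
python3 -m handwheel '{"dp":[[0,0,-30],[0,0,-60],[0,0,-76],[0,0,-78],[0,0,-78],[0,0,-78],[0,0,-78],[0,0,-78],[0,0,-78],[0,0,-78]],"roll":[0,0,0,0,0,0,0,0,0,0],"fingers":[1,1,1,1,0.2,-0.3,-1,-1,-1,-1]}' 40
python3 -m handwheel '{"dp":[[0,0,0],[0,0,0]],"roll":[0,0],"fingers":[-1,-1]}'
```

```text
time: 12.3
tcp_pos: [0.5356, 0.1158, 0.0713]
eef_rot: [1.0, 0.001, 0.0, -0.0]
contact_force: [-2.1, 1.3, 5.7]
width: 0.245
time: 12.5
tcp_pos: [0.5356, 0.1159, 0.0713]
eef_rot: [1.0, 0.001, 0.001, -0.0]
contact_force: [-2.7, -0.4, 5.8]
width: 0.244
```

```bash
python3 -m handwheel '{"dp":[[6,3,0],[12,5.3,0],[18.5,7.5,0],[25,9,0],[25,9,0]],"roll":[0,0,0,0,0],"fingers":[-1,-1,-1,-1,-1]}'
python3 -m handwheel '{"dp":[[6.5,1.3,0],[13,2.4,0],[19.5,2.9,0],[26,3,0],[26,3,0]],"roll":[0,0,0,0,0],"fingers":[-1,-1,-1,-1,-1]}'
```

```text
time: 13.0
tcp_pos: [0.5607, 0.125, 0.0713]
eef_rot: [1.0, 0.001, 0.0, -0.0]
contact_force: [-4.6, 0.3, 6.5]
width: 0.247
time: 13.5
tcp_pos: [0.5867, 0.1278, 0.0713]
eef_rot: [1.0, 0.001, 0.0, -0.0]
contact_force: [-3.2, 0.1, 6.9]
width: 0.246
```

```bash
python3 -m handwheel '{"dp":[[6.5,-0.3,0],[13,-0.9,0],[19.5,-1.9,0],[25.5,-3.2,0],[25.5,-3.2,0]],"roll":[0,0,0,0,0],"fingers":[-1,-1,-1,-1,-1]}'
python3 -m handwheel '{"dp":[[4,-1.2,0],[8,-2.5,0],[12,-4,0],[15,-5.3,0],[18,-6.6,0],[18,-6.6,0]],"roll":[0,0,0,0,0,0],"fingers":[-1,-1,-1,-1,-1,-1]}'
```

```text
time: 14.0
tcp_pos: [0.6124, 0.1245, 0.0713]
eef_rot: [1.0, 0.0, 0.0, -0.0]
contact_force: [-2.4, -0.9, 6.7]
width: 0.246
time: 14.6
tcp_pos: [0.6299, 0.1184, 0.0713]
eef_rot: [1.0, 0.001, 0.0, -0.0]
contact_force: [-3.4, 1.6, 6.5]
width: 0.246
```

```bash
python3 -m handwheel '{"dp":[[2,-1,0],[4,-2,0],[5,-3,0],[5,-3,0],[5,-3,0],[5,-3,0]],"roll":[0,0,0,0,0,0],"fingers":[-1,-1,-1,-1,-1,-1]}'
python3 - <<'E'
from h import *
np.set_printoptions(precision=4,suppress=True)
s=robot.state();print(s["tcp_pos"],s["contact_force"],s["time"])
d=s["tcp_pos"][:2]-[.5844,.0172]; print("r",np.hypot(*d),"lever",.55-.0763+np.arctan2(d[0],d[1]))
i=robot.get_image("scene"); robot.get_image("top")
cv2.imwrite("pics/end.png",cv2.resize(i[190:320,180:350],None,fx=4.5,fy=4.5,interpolation=cv2.INTER_CUBIC))
for l in["panel","jaw","handle_top","handle","jig_pivot"]:
    for cam in["scene","top"]:
        for r in robot.landmark_of(l,cam): 
            X=w(cam,r["location"]); 
            if X[0]>.5 and X[1]<.2: print(l,cam,round(r["conf"],2),X)
E
```

```text
time: 15.2
tcp_pos: [0.635, 0.1159, 0.0714]
eef_rot: [1.0, 0.001, 0.001, -0.001]
contact_force: [-2.5, 3.1, 5.3]
width: 0.246
[0.635  0.1159 0.0714] [-2.4851  3.1355  5.2736] 15.2
r 0.11090613305043698 lever 0.9477168586331918
panel scene 0.71 [ 0.5717 -0.1342  0.0165]
panel scene 0.67 [0.7517 0.1552 0.0009]
panel top 0.89 [ 0.5681 -0.1378  0.0159]
jaw scene 0.74 [ 0.573  -0.1355  0.014 ]
jaw scene 0.49 [ 0.5784 -0.0884  0.0195]
jaw top 0.65 [ 0.5792 -0.089   0.0176]
handle_top scene 0.39 [0.6348 0.1152 0.0973]
handle_top top 0.63 [ 0.5826 -0.0611  0.0049]
handle scene 0.67 [0.6395 0.1132 0.0951]
handle scene 0.56 [0.6388 0.1194 0.0412]
handle top 0.47 [ 0.7393 -0.1655 -0.0014]
jig_pivot scene 0.82 [0.5887 0.0165 0.0411]
jig_pivot top 0.57 [0.5855 0.019  0.0462]
```

View pics/end.png

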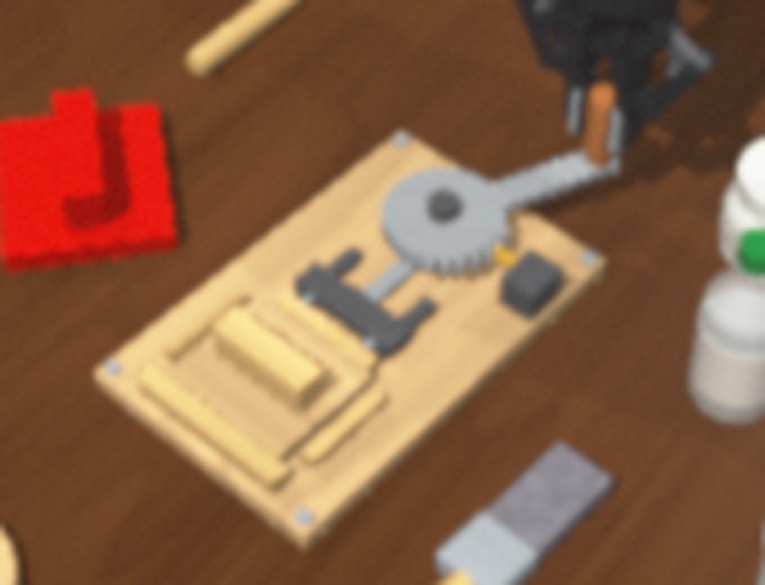

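The lever now points towards +x with its post between the fingers. The jaw is against the panel, which lies flat at the fence. Pose and lever angle (0.95) agree, so I'm handing in.

```bash
python3 -c "
from workcell import robot
print(robot.hand_in()); s=robot.state(); print(s['time'],s['tcp_pos'],s['contact_force'])"
```

```text
the job is handed in; nothing more can be done
None
the job is handed in; nothing more can be done
```

The small wooden panel is in the jig, pressed flat, and the lever is held at its fourth click with the gripper closed on its handle. I handed the job in at about 15.5 s of the 72 s allowed. The system gave no verdict.

- **Panel:** I gripped it by the batten and laid it in the nest square to the jig. I pressed it down with up to 21 N while the lever was still at rest. There was 6–8 N of sideways force during the press, probably from a side guide. After release the picture showed it flat in the nest.
- **Lever:** The tool position puts it at 0.95 rad, against the allowed 0.85–1.07. I judged the clicks from the tool's position along the arc, not by feeling each one. I stopped short of 1.08, where the fifth click comes.
- **Jaw:** The last picture shows the jaw against the panel and the panel up to the fence. The networks put the panel 5–8 mm from the nest's middle, within the 15 mm allowed. I could not measure the jaw's squeeze force directly.
- **Doubtful readings:** Several network readings were clearly false, such as a handle top found on the bed, so I ignored them.
- **Other things on the bench:** I touched none of them, and those in the last picture looked unmoved. I did not measure their positions again.

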